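# Load the green reference cell into the photometer

## Robot

A 6-joint arm with a two-finger parallel gripper is mounted at the origin on the work surface. World frame = base frame: x ahead of the robot, y to its left, z up, the work surface at z = 0. Lengths are in mm, angles in rad, forces in N, time in s.
With the tool pointing down it reaches from about 325 to 850 mm from the base axis. Payload 15.5 kg.
Tool frame: the origin (TCP) lies on the centre line of the jaws, within the pads' length; the fingertips stand 25 mm ahead of it and the grasp point (between the pads) lies 6 mm ahead of it (bot.tcp_to_tips is the x of the fingertips in the tool frame, in mm); x points along the fingers, y is the direction in which the jaws open and shut, and the axes are right-handed (so a half turn about x gives the same grasp; the last joint's range is limited). The gripper opens to 91 mm and grips with 3 to 60 N. Pads are 32 mm wide; open, the fingers measure 118 mm over their backs; the gripper's body (76 mm by 178 mm) begins 60 mm behind the grasp point.
Start: joints at [-1.321, 0.494, 1.345, -0, 1.302, -0.096], TCP at [211.256, -588.215, 238.915] pointing down, gripper open.
Joint ranges: [-2.91, 2.91], [-0.82, 2.16], [0.22, 2.67], [-1.22, 4.37], [0.12, 2.79], [-3.08, 3.08]. Speed limits (rad/s): [1.89, 1.89, 2.57, 3.01, 3.01, 3.01].

## Interface

Orientations are given as a unit quaternion [x, y, z, w].
In Python, from rig import readout, capture, order, bot gives the robot as it stands.
- The arm moves only by the tool apply_moves, never from a script. Its argument "moves" is one flat list of numbers, 7 for each row, row after row: the shift along the world's x, y, z in units of 60 mm (1.0 is 60 mm), then the turn, a rotation vector about the world's x, y, z in units of 10 degrees (1.0 is 10 degrees), then the closure, from -1 (fully open) to 1 (shut), so that 0 is half open. In form: [tx, ty, tz, wx, wy, wz, jaw, tx, ty, tz, wx, wy, wz, jaw, ...]. A call has 1 to 8 rows; each row is the pose to reach, as a shift and turn from the pose commanded when the call began; what a row does not reach only later rows make up. A row lasts 1/8 s, in which the tool goes at most 62.5 mm and 10.7 degrees, less where a joint would pass 70% of its speed; a pose out of reach is approached as far as the arm can. A call with a gripper value outside its range is refused whole. The fingers move at their own pace and stop on an object; the grip force is fixed at half the most. Time passes only in rows, so rows that repeat a pose let the fingers close. It gives the time, the measured TCP pose, the force and the opening at its end, in the units of the state.
- readout.get_obs(): the state, without advancing time (a new reading comes with each control period).
- capture(name): name is "scene" or "top" or "wrist"; returns a dict with "color" (420x560x3 uint8, red, green, blue), "depth" (420x560 float32, mm along the optical axis (not along the pixel's ray), 0 where there is no reading), "vertical_fov" (degrees; the focal length in pixels is half the picture's height over the tangent of half this angle, whatever the lens; pixels are square), "cx", "cy" (the principal point, pixels), "R" (3x3) and "t" (3): a world point X has camera coordinates R X + t. Camera axes: x right, y down, z forward; pixel columns grow to the right and rows downward; lengths in mm; the calibration is good to about 2 mm. The wrist camera is an equidistant fisheye: a pixel r from the principal point sees the ray r / f radians off the axis. A picture is of the moment at which its call begins.
- order.close_job(): hands the job in, once; it reports no verdict.
The state is a dict: "clock": time; "joint_pos": joint angles; "joint_velocities": joint speeds; "joint_torque": joint torques, N m; "eef_pos": TCP position; "tool_rot": TCP orientation; "contact_force": force on the tool from outside, world axes, zero at the start; "moment": the same for the moment, N m; "finger_gap": opening from 0.0 (shut) to 1.0 (fully open).
Only numpy, scipy, OpenCV 4.12 (cv2) and the standard library are available. Lean on these libraries where they do the work, as an engineer would, in place of code of your own. Each camera call takes 0.05 s, during which the arm holds its last target. There are 200 camera calls.

## Task

Get the photometer ready for its calibration check: slide its light shield open, take the green reference cell by its cap and lower it gently (do not drop it) all the way down into the square well with its clear faces in line with the red light-path stripe, then slide the shield fully shut over it. Leave the amber cell, the yellow waste tub and the white bottle where they are.

Things in the scene. Friction and masses are not known exactly. Their poses are not given: they have to be found in the camera images.
- photometer: Fixed bench photometer, white on grey, 170 (x) x 200 (y) mm, flat deck 95 mm up; place and yaw vary. Origin: centre of underside, z up. Its y axis is the light path: a 5 mm red stripe on the deck along y, both sides of the well. A black end wall (56 mm in x, 8 thick, 40 high) stands on the deck centred at y = -77 mm. Display and three flat buttons at x = -60 mm are not used.
- well_floor (a point): Centre of the floor of the square well, at (0, -35, 41) mm in the photometer's frame, 54 mm below the deck. The well is 27 x 27 mm with a 2 mm chamfer at the mouth, sides square to the photometer's x and y, so a cell also goes in a quarter turn wrong, which must not be.
- shield (a joint): Grey hood sliding along the photometer's y: 0 m = shut, centred over the well; 0.08 m = fully open towards +y, well free. Starts at 0 to 0.035 m, blocking the well. 54 mm wide (x), 70 long (y), 39 high, hollow, open towards -y; inside 48 mm wide and 35 mm high above the deck, so a fully lowered cell fits. About 1.2 N of friction; stays where left.
- shield_grip (a point): Centre of the top face of the blue grip bar on the shield: 14 mm (photometer x) x 34 mm (photometer y), 26 mm high, standing on the hood's roof. This point is 65 mm above the deck, above the well's centre when shut, and moves with the shield.
- green_cell: Loose glass cell, about 60 g, upright in the tray at any yaw. Origin: centre of underside, z up. Body 25 x 25 x 50 mm: green clear faces look along its +y and -y, opaque white faces along x. Green cap 25 x 25 x 6 mm, and on it a grip tab 12 (x) x 25 (y) mm, from 56 to 82 mm above the underside, long in the way the clear faces look. Fully down in the well, the cap's top is 2 mm above the deck.
- amber_cell: The same cell with amber glass and an orange cap, standing in the same tray about 90 mm from the green one; to be left alone. The two may have changed places.
- tray: Fixed steel tray, 130 (x) x 190 (y) mm, floor 4 mm above the bench, rim 14 mm above the bench; origin centre of its underside.
- waste_tub: Yellow waste tub, 100 mm across, 120 mm high, with clear pipettes sticking out to about 185 mm; loose, standing on the bench right of the photometer; to be left alone. Origin: centre of its underside.
- bottle: White bottle with blue cap, 56 mm across, 120 mm high; loose, standing left of the tray; to be left alone. Origin: centre of its underside.

How it is judged:
By the outcome, as a careful person would: the job done as asked, in the order asked, and still so for the second after the job is handed in, with the robot touching nothing.
It also fails if it takes over 64 s, if anything falls off the work surface, if the arm or the gripper's body presses on something with over 40 N, if the wrist force passes 120 N, or if a joint passes its speed limit or range.

## Working session

There is one attempt and no reset: what is moved stays moved. The work goes in short steps, Python scripts to look and compute and a tool call to move; the robot and the scene stay as the last step left them, time stands still between calls to the robot, and variables do not carry over. Pictures are saved under pics/ and viewed, about 8 in all and at most 12, crops included, and the job is handed in when it is done.

Besides the shell and the picture viewer there is one more tool, called after "Request:" in YAML: its name, and indented under it one key for each argument. apply_moves: Moves the arm, as the interface text tells. Its arguments: {"type":"object","properties":{"moves":{"type":"array"}},"required":["moves"]}

```bash
mkdir -p pics; ls
cat > h.py <<'E'
import numpy as np, cv2, pickle
from rig import readout, capture, order, bot
def snap(n,tag):
    c=capture(n); pickle.dump(c,open(f'pics/{tag}.pkl','wb')); cv2.imwrite(f'pics/{tag}.png',c['color'][:,:,::-1]); return c
def load(tag): return pickle.load(open(f'pics/{tag}.pkl','rb'))
def foc(c): return 210/np.tan(np.radians(c['vertical_fov'])/2)
def ray(c,u,v,fish=False):
    f=foc(c); d=np.array([u-c['cx'],v-c['cy']])
    if fish:
        r=np.hypot(*d); th=r/f; k=np.r_[d/max(r,1e-9)*np.sin(th),np.cos(th)]
    else: k=np.r_[d/f,1]
    R=np.array(c['R']); return -R.T@np.array(c['t']), R.T@k
def atz(c,u,v,z,fish=False):
    o,k=ray(c,u,v,fish); return o+k*(z-o[2])/k[2]
def atd(c,u,v,fish=False):
    o,k=ray(c,u,v,fish); f=foc(c); R=np.array(c['R']); d=c['depth'][int(v),int(u)]; return o+k*d/(R@k)[2]
E
python3 - <<'E'
from h import *
for n in('top','scene'):
    c=snap(n,n+'0'); print(n,foc(c),c['cx'],c['cy'],-np.array(c['R']).T@c['t'])
print(readout.get_obs())
a=np.hstack([load('top0')['color'],load('scene0')['color']])[:,:,::-1]
cv2.imwrite('pics/top0b.png',cv2.resize(load('top0')['color'][:,:,::-1],(800,600),interpolation=cv2.INTER_CUBIC))
E
```

```text
pics
top 536.556226187346 271.8827617639233 210.29911926758868 [ 391.42691159   15.22578958 1654.5537187 ]
scene 488.6433958611056 279.2105490575835 209.73556482663622 [1019.17318324  717.00490927 1121.45341634]
{'clock': 0.1, 'joint_pos': array([-1.32152726e+00,  4.94109802e-01,  1.34604831e+00, -2.48787471e-05,
        1.30250636e+00, -9.54954701e-02]), 'joint_velocities': array([ 0.00135957, -0.00293763, -0.00253313,  0.00013048, -0.00076905,
        0.00150719]), 'joint_torque': array([ 4.83795156e-03, -8.80239558e+01, -3.82546771e+01,  7.09568546e-02,
        4.82550566e-02, -3.36040409e-05]), 'eef_pos': array([ 211.15652372, -587.92341041,  238.41193737]), 'tool_rot': array([-0.69658864, -0.12166934,  0.69666377, -0.12091499]), 'contact_force': array([-0.14321263,  0.34773631, -0.4419424 ]), 'moment': array([0.00709435, 0.03740844, 0.022571  ]), 'finger_gap': 0.9976935266238975}
```

View pics/top0b.png

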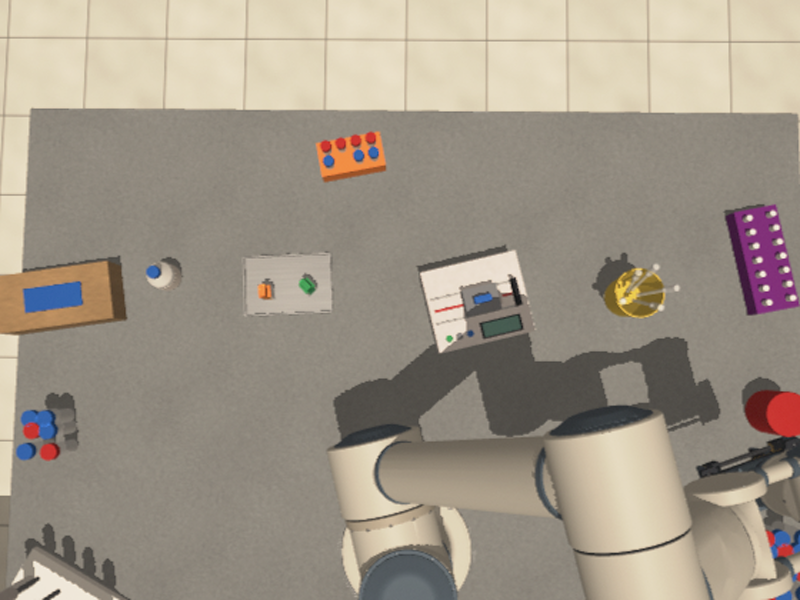

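View pics/scene0.png

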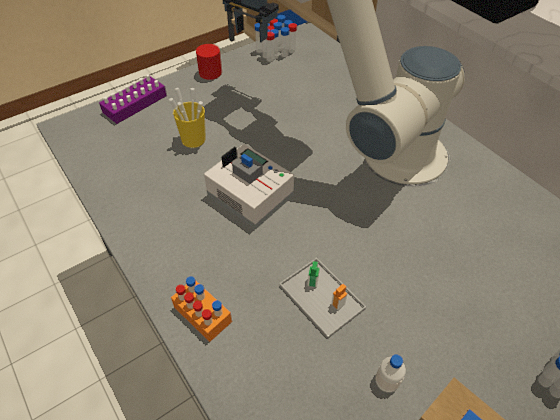

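The top view shows the photometer near (477,300) with its end wall on the right (−y). The green cell is at (307,285) and the amber one at (265,290). I'll enlarge both.

Run:
```python
from h import *
c=load('top0')['color'][:,:,::-1]
a=cv2.resize(c[165:255,285:385],(800,720),interpolation=cv2.INTER_CUBIC)[:600]
a=cv2.resize(c[170:250,285:380],(570,480),interpolation=cv2.INTER_CUBIC)
b=cv2.resize(c[185:215,200:225],(250,300),interpolation=cv2.INTER_CUBIC)
o=np.zeros((480,800,3),np.uint8);o[:,:570]=a;o[:300,550+0:800]=b if 0 else b
o=np.zeros((480,800,3),np.uint8);o[:,:550]=a[:,:550];o[:300,550:]=b
cv2.imwrite('pics/crop0.png',o)
```

```text
(no output)
```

View pics/crop0.png

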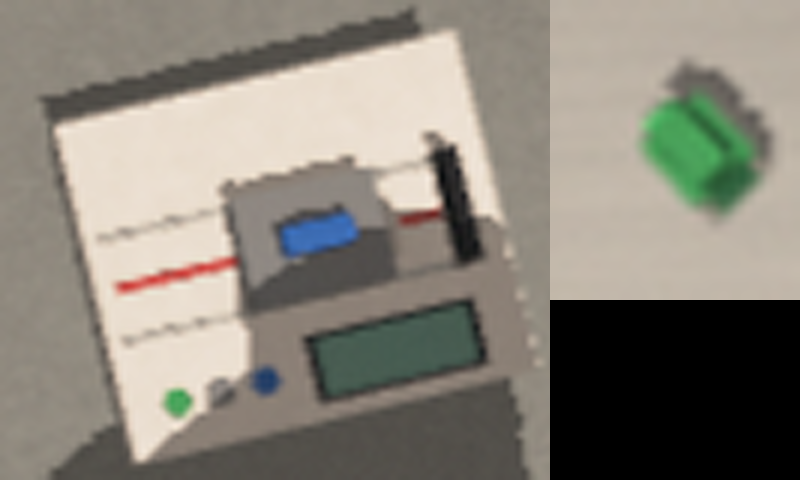

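Run:
```python
from h import *
c=load('top0')
A=lambda u,v,z:atz(c,285+u/6-.4,170+v/6-.4,z)
P={k:A(*p,95) for k,p in dict(TL=(53,125),TR=(458,30),BL=(133,463),s0=(118,289),s1=(440,214)).items()}
for k in P: print(k,P[k].round(1))
d=P['s0']-P['s1'];print('yaw stripe',np.degrees(np.arctan2(-d[0],d[1])))
d=P['TL']-P['TR'];print('yaw edge',np.degrees(np.arctan2(-d[0],d[1])),np.hypot(d[0],d[1]))
print('centre',(P['TR']+P['BL'])/2)
print('grip',A(317,234,160))
print('green',atz(c,200+(695-550)/10,185+150/10,86))
from scipy.spatial.transform import Rotation as Ro
o=readout.get_obs();print(Ro.from_quat(o['tool_rot']).as_matrix().round(3), bot.tcp_to_tips)
```

```text
TL [577.1 -22.3  95. ]
TR [ 625.6 -219.3   95. ]
BL [413.2 -62.3  95. ]
s0 [497.3 -54.5  95. ]
s1 [ 535.4 -210.4   95. ]
yaw stripe 13.743758541039423
yaw edge 13.845848416991021 202.8440900041227
centre [ 519.38544546 -140.79224879   95.        ]
grip [ 519.50936179 -143.90529942  160.        ]
green [547.52135226 209.3731162   86.        ]
[[-0.     0.338 -0.941]
 [ 0.001 -0.941 -0.338]
 [-1.    -0.001 -0.   ]] 25.0
```

Request:
apply_moves:
  moves: [0.4,0.6,0.6,0,0,1.0,-0.3,5.13,7.4,0.6,0,0,8.4,-0.3,5.13,7.4,0.6,0,0,8.4,-0.3,5.13,7.4,0.6,0,0,8.4,-0.3,5.13,7.4,0.6,0,0,8.4,-0.3,5.13,7.4,0.6,0,0,8.4,-0.3,5.13,7.4,0.6,0,0,8.4,-0.3,5.13,7.4,0.6,0,0,8.4,-0.3]

```text
clock: 1.1
eef_pos: [485.9, -191.2, 274.9]
tool_rot: [0.435, 0.558, -0.435, 0.558]
contact_force: [0.5, -0.9, -0.1]
finger_gap: 0.652
```

Request:
apply_moves:
  moves: [0,0,0,0,0,0,-0.3]

```text
clock: 1.23
eef_pos: [486.7, -189.5, 274.7]
tool_rot: [0.435, 0.558, -0.434, 0.558]
contact_force: [-0.6, -1.4, -0.2]
finger_gap: 0.649
```

```bash
cat >> h.py <<'E'
from scipy.spatial.transform import Rotation as Ro
def pose():
    o=readout.get_obs(); M=Ro.from_quat(o['tool_rot']).as_matrix()
    print('t',o['clock'],'pos',o['eef_pos'].round(1),'yawY',np.degrees(np.arctan2(M[1,1],M[0,1])).round(2),'x',M[:,0].round(3),'F',o['contact_force'].round(1),'gap',round(o['finger_gap'],3),'j6',o['joint_pos'][5].round(2))
    return o['eef_pos']
E
python3 -c "
from h import *
pose();c=snap('wrist','w1');print(foc(c),c['cx'],c['cy'],(-np.array(c['R']).T@c['t']).round(1),np.array(c['R']).round(2))"
```

```text
t 1.225 pos [ 486.7 -189.5  274.7] yawY 14.18 x [-0.     0.001 -1.   ] F [-0.6 -1.4 -0.2] gap 0.649 j6 -0.73
325.19226210127806 280.8775964974459 208.52611197373153 [ 466.6 -112.5  420.8] [[ 0.97  0.24 -0.  ]
 [ 0.23 -0.93  0.28]
 [ 0.07 -0.27 -0.96]]
```

View pics/w1.png

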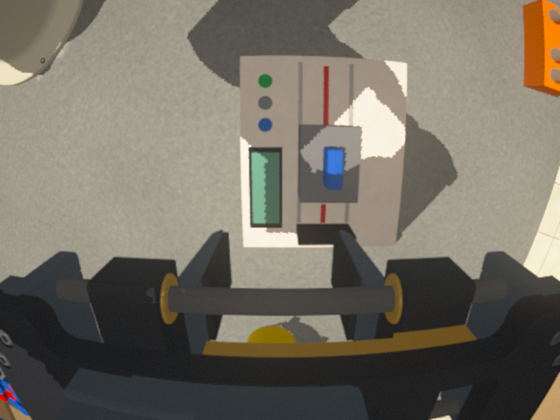

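The wrist view shows the blue bar at about (335,168), with the stripe running from (326,67) to (323,220). Next I'll compute the positions.

Run:
```python
from h import *
c=load('w1')
hsv=cv2.cvtColor(c['color'],cv2.COLOR_RGB2HSV)
m=cv2.inRange(hsv,(105,130,60),(125,255,255));m[:140]=0;m[200:]=0;m[:,:300]=0;m[:,370:]=0
v,u=np.nonzero(m);print('blue',u.min(),u.max(),v.min(),v.max())
pts=np.array([atd(c,a,b,True) for a,b in zip(u,v)]);t=pts[abs(pts[:,2]-160)<4]
print(len(t),t.mean(0),np.median(pts[:,2]))
r=cv2.minAreaRect(t[:,:2].astype(np.float32));print('grip',r)
m=cv2.inRange(hsv,(0,150,60),(6,255,255))|cv2.inRange(hsv,(174,150,60),(180,255,255));m[:,:310]=0;m[:,340:]=0;m[230:]=0
v,u=np.nonzero(m);s=np.array([atz(c,a,b,95,True) for a,b in zip(u,v)]);
vx,vy,x,y=cv2.fitLine(s[:,:2].astype(np.float32),cv2.DIST_HUBER,0,.01,.01).ravel();print('stripe',np.degrees(np.arctan2(-vx,vy)),x,y, (s[:,1].min(),s[:,1].max()))
for p in [(241,57),(406,63),(396,244),(243,246)]: print(p,atz(c,*p,95,True).round(1),atd(c,*p,True).round(1))
```

```text
blue 324 343 148 188
637 [ 518.99731175 -142.96702712  160.0868461 ] 160.0377430051472
grip ((519.5198974609375, -143.23486328125), (13.607195854187012, 32.6641960144043), 14.14538288116455)
stripe -165.8733 510.81647 -106.97989 (np.float64(-208.30870459916667), np.float64(-52.906528157830586))
(241, 57) [413.6 -63.9  95. ] [413.7 -63.9  95.1]
(406, 63) [576.8 -22.1  95. ] [608.3   3.8   1.6]
(396, 244) [ 626.6 -214.    95. ] [ 466.6 -112.5  420.8]
(243, 246) [ 460.3 -256.8   95. ] [ 458.5 -298.3    1.3]
```

Request:
apply_moves:
  moves: [0.545,0.77,0,0,0,0,-0.3,0.545,0.77,-0.6,0,0,0,-0.3,0.545,0.77,-1.4,0,0,0,-0.3,0.545,0.77,-1.85,0,0,0,-0.3,0.545,0.77,-1.85,0,0,0,-0.3,0.545,0.77,-1.85,0,0,0,-0.3]

```text
clock: 2.02
eef_pos: [517.9, -147.8, 164.9]
tool_rot: [0.437, 0.556, -0.437, 0.556]
contact_force: [-0.3, 0.0, 1.4]
finger_gap: 0.649
```

Request:
apply_moves:
  moves: [0,0,0,0,0,0,1,0,0,0,0,0,0,1,0,0,0,0,0,0,1,0,0,0,0,0,0,1,0,0,0,0,0,0,1]

```text
clock: 2.65
eef_pos: [521.0, -146.8, 164.3]
tool_rot: [0.438, 0.554, -0.435, 0.558]
contact_force: [16.3, 4.7, -17.4]
finger_gap: 0.152
```

```bash
python3 -c "
from h import *
pose()"
```

```text
t 2.65 pos [ 521.  -146.8  164.3] yawY 13.73 x [ 0.007 -0.    -1.   ] F [ 16.3   4.7 -17.4] gap 0.152 j6 -0.63
```

Request:
apply_moves:
  moves: [0.03,0.16,0,0,0,0,1,-0.01,0.32,0,0,0,0,1,-0.05,0.48,0,0,0,0,1,-0.09,0.62,0,0,0,0,1,-0.13,0.72,0,0,0,0,1,-0.15,0.79,0,0,0,0,1,-0.15,0.79,0,0,0,0,1,-0.15,0.79,0,0,0,0,1]

```text
clock: 3.65
eef_pos: [509.4, -99.3, 164.2]
tool_rot: [0.437, 0.556, -0.436, 0.557]
contact_force: [3.7, 2.6, 3.5]
finger_gap: 0.152
```

```bash
python3 -c "
from h import *
pose()"
```

```text
t 3.65 pos [509.4 -99.3 164.2] yawY 13.76 x [ 0.001  0.    -1.   ] F [3.7 2.6 3.5] gap 0.152 j6 -0.55
```

Request:
apply_moves:
  moves: [-0.02,0.06,0,0,0,0,1,-0.02,0.1,0,0,0,0,1,-0.02,0.1,0,0,0,0,1]

```text
clock: 4.03
eef_pos: [509.0, -96.9, 164.3]
tool_rot: [0.435, 0.554, -0.437, 0.559]
contact_force: [4.3, -33.6, -5.6]
finger_gap: 0.154
```

Request:
apply_moves:
  moves: [0.02,-0.09,0,0,0,0,1,0.02,-0.09,0,0,0,0,-0.3,0.02,-0.09,0,0,0,0,-0.3,0.02,-0.09,0,0,0,0,-0.3,0.02,-0.09,0.8,0,0,0,-0.3,0.02,-0.09,1.8,0,0,0,-0.3,0.02,-0.09,1.8,0,0,0,-0.3]

```text
clock: 4.9
eef_pos: [510.5, -99.2, 276.0]
tool_rot: [0.437, 0.554, -0.436, 0.559]
contact_force: [-1.1, -0.3, -1.2]
finger_gap: 0.651
```

Request:
apply_moves:
  moves: [0.5,3.5,0,0,0,0,-0.3,0.5,3.5,0,0,0,0,-0.3,0.5,3.5,0,0,0,0,-0.3,0.5,3.5,0,0,0,0,-0.3,0.5,3.5,0,0,0,0,-0.3]

```text
clock: 5.52
eef_pos: [538.2, 112.8, 271.0]
tool_rot: [0.435, 0.557, -0.436, 0.556]
contact_force: [-0.0, 0.0, -0.3]
finger_gap: 0.652
```

Run:
```python
from h import *
pose();c=snap('wrist','w2')
print((-np.array(c['R']).T@c['t']).round(1))
cv2.imwrite('pics/w2c.png',cv2.resize(c['color'][:260,:,::-1],(800,371),interpolation=cv2.INTER_CUBIC))
```

```text
t 5.525 pos [538.2 112.8 271. ] yawY 13.91 x [-0.002 -0.    -1.   ] F [-0.   0.  -0.3] gap 0.652 j6 -0.14
[518.7 190.1 417.1]
```

View pics/w2c.png

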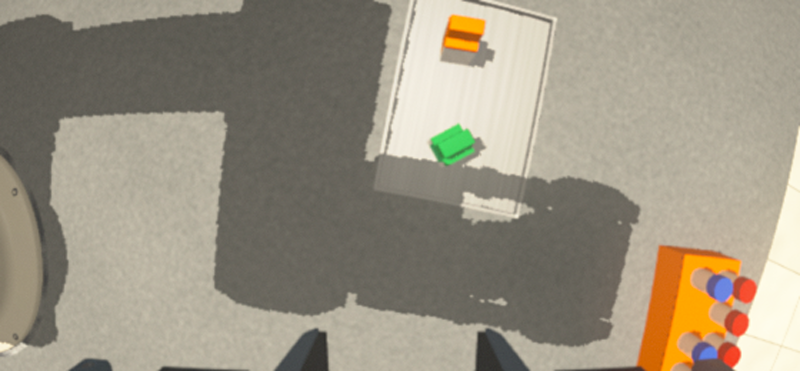

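The green cell is at (453,145) in the enlarged view, with its tab tilted slightly. I'll use depth to isolate the tab top (z ≈ 86) and get its axis.

```bash
cat >> h.py <<'E'
def tab(c,z=86,tol=5,rows=(60,200)):
    hsv=cv2.cvtColor(c['color'],cv2.COLOR_RGB2HSV); m=cv2.inRange(hsv,(50,120,40),(80,255,255)); m[:rows[0]]=0; m[rows[1]:]=0
    n,l,s,_=cv2.connectedComponentsWithStats(m); k=1+np.argmax(s[1:,4]); v,u=np.nonzero(l==k)
    p=np.array([atd(c,a,b,True) for a,b in zip(u,v)]); t=p[abs(p[:,2]-z)<tol]
    print(len(p),len(t),'z',np.percentile(p[:,2],[5,50,95]).round(1),'mean',t.mean(0).round(1)); r=cv2.minAreaRect(t[:,:2].astype(np.float32)); print(r)
    b=cv2.boxPoints(r); e=[b[1]-b[0],b[2]-b[1]]; L=max(e,key=np.linalg.norm); print('long axis deg',np.degrees(np.arctan2(L[1],L[0])))
    w,V=np.linalg.eigh(np.cov(t[:,:2].T)); print('pca',np.degrees(np.arctan2(V[1,1],V[0,1])),np.sqrt(12*w))
E
python3 - <<'E'
from h import *
tab(load('w2'))
E
```

```text
538 280 z [59.  84.9 87.2] mean [550.8 214.4  86.2]
((551.024169921875, 214.62930297851562), (24.574766159057617, 12.375259399414062), 43.27635192871094)
long axis deg 43.276264
pca -137.02595291097828 [11.8831132  24.51857841]
```

Request:
apply_moves:
  moves: [0.21,1.7,0,0,0,-1,-0.3,0.21,1.7,-0.5,0,0,-6.07,-0.3,0.21,1.7,-1,0,0,-6.07,-0.3,0.21,1.7,-1.5,0,0,-6.07,-0.3,0.21,1.7,-2,0,0,-6.07,-0.3,0.21,1.7,-2,0,0,-6.07,-0.3,0.21,1.7,-2,0,0,-6.07,-0.3,0.21,1.7,-2,0,0,-6.07,-0.3]

```text
clock: 6.58
eef_pos: [551.6, 212.5, 152.2]
tool_rot: [0.658, 0.26, -0.657, 0.26]
contact_force: [-0.1, 0.1, 0.1]
finger_gap: 0.651
```

Run:
```python
from h import *
pose();c=snap('wrist','w3')
tab(c,rows=(0,300))
```

```text
t 6.575 pos [551.6 212.5 152.2] yawY -46.79 x [ 0.  0. -1.] F [-0.1  0.1  0.1] gap 0.651 j6 1.08
1381 569 z [26.5 62.6 87. ] mean [552.9 216.5  86.1]
((551.8317260742188, 215.88316345214844), (24.156978607177734, 11.76614761352539), 43.30913543701172)
long axis deg 43.309166
pca -135.92405637340462 [11.48552692 24.87447854]
```

View pics/w3.png

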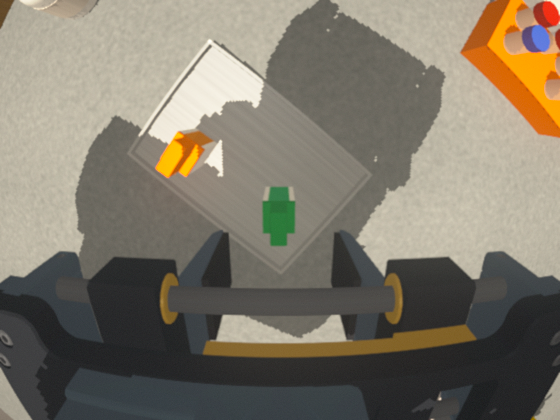

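The tab is centred between the fingers (around (278,225)). Next I'll descend and grip it.

Request:
apply_moves:
  moves: [0,0.045,-0.4,0,0,0,-0.3,0,0.045,-0.8,0,0,0,-0.3,0,0.045,-1.05,0,0,0,-0.3,0,0.045,-1.05,0,0,0,-0.3,0,0.045,-1.05,0,0,0,-0.3]

```text
clock: 7.25
eef_pos: [551.9, 215.9, 89.7]
tool_rot: [0.658, 0.26, -0.657, 0.26]
contact_force: [0.2, -0.1, 0.5]
finger_gap: 0.652
```

Request:
apply_moves:
  moves: [0,0,0,0,0,0,1,0,0,0,0,0,0,1,0,0,0,0,0,0,1,0,0,0,0,0,0,1,0,0,0,0,0,0,1]

```text
clock: 7.88
eef_pos: [551.4, 215.8, 88.9]
tool_rot: [-0.658, -0.259, 0.658, -0.259]
contact_force: [0.2, 0.0, 0.0]
finger_gap: 0.134
```

Run:
```python
from h import *
pose()
```

```text
t 7.875 pos [551.4 215.8  88.9] yawY -46.94 x [-0. -0. -1.] F [0.2 0.  0. ] gap 0.134 j6 1.09
```

Request:
apply_moves:
  moves: [0,0,0.3,0,0,0,1,0,0,1.2,0,0,0,1,0,0,2.1,0,0,0,1,0,0,3.02,0,0,0,1,0,0,3.02,0,0,0,1,0,-0.7,3.02,0,0,1,1,0,-1.6,3.02,0,0,2,1,0,-1.6,3.02,0,0,2,1]

```text
clock: 8.88
eef_pos: [550.9, 117.0, 269.2]
tool_rot: [-0.602, -0.37, 0.603, -0.37]
contact_force: [-0.3, 1.0, -0.9]
finger_gap: 0.13
```

Run:
```python
from h import *
pose()
```

```text
t 8.875 pos [550.9 117.  269.2] yawY -26.9 x [-0.001 -0.001 -1.   ] F [-0.3  1.  -0.9] gap 0.13 j6 0.57
```

Request:
apply_moves:
  moves: [-0.05,-0.8,0,0,0,0.8,1,-0.1,-1.7,0,0,0,1.7,1,-0.13,-2.6,0,0,0,2.5,1,-0.16,-3.5,0,0,0,3.3,1,-0.2,-4.4,0,0,0,4.09,1,-0.23,-5.5,0,0,0,4.09,1,-0.23,-5.5,0,0,0,4.09,1,-0.23,-5.5,0,0,0,4.09,1]

```text
clock: 9.88
eef_pos: [537.4, -209.7, 269.4]
tool_rot: [0.436, 0.557, -0.436, 0.556]
contact_force: [-0.1, 0.7, -0.9]
finger_gap: 0.13
```

Run:
```python
from h import *
pose();c=snap('wrist','w4')
cv2.imwrite('pics/w4c.png',cv2.resize(c['color'][0:300,180:460,::-1],(560,600),interpolation=cv2.INTER_CUBIC))
```

```text
t 9.875 pos [ 537.4 -209.7  269.4] yawY 13.87 x [-0.001  0.001 -1.   ] F [-0.1  0.7 -0.9] gap 0.13 j6 -0.72
```

View pics/w4c.png

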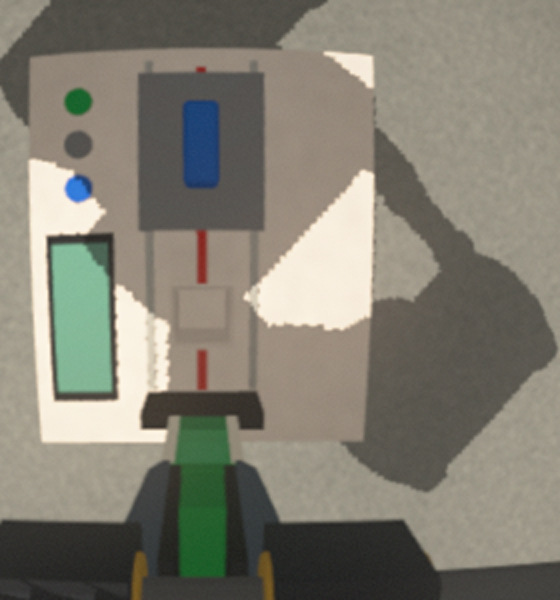

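The well mouth is visible at crop (173..231, 284..344) and the shield is fully open. The cell hangs at (203,417). I'll locate both in the world frame.

Run:
```python
from h import *
c=load('w4'); A=lambda u,v,z:atz(c,180+u/2-.25,v/2-.25,z,True)
print('mouth',*[A(u,v,95).round(1) for u,v in((173,284),(231,284),(231,344),(173,344),(202,314))])
W=np.array([A(u,v,95) for u,v in((173,284),(231,284),(231,344),(173,344))]).mean(0);print(W)
# hole from depth
P=[atd(c,u,v,True) for v in range(138,178) for u in range(262,300)];P=np.array(P);h=P[(P[:,2]<60)&(P[:,2]>20)]
print('floor pts',len(h),h.mean(0),h[:,2].mean()); 
if len(h)>20: print(cv2.minAreaRect(h[:,:2].astype(np.float32)))
# deck corners
K=[A(u,v,95) for u,v in((28,58),(375,56),(363,441),(41,441))];print(np.round(K,1),np.mean(K,0))
# stripe
hsv=cv2.cvtColor(c['color'],cv2.COLOR_RGB2HSV)
m=cv2.inRange(hsv,(0,140,60),(6,255,255))|cv2.inRange(hsv,(174,140,60),(180,255,255));m[:,:270]=0;m[:,:270]=0;m[:,292:]=0;m[:110]=0;m[197:]=0
v,u=np.nonzero(m);s=np.array([atz(c,a,b,95,True) for a,b in zip(u,v)])
f=cv2.fitLine(s[:,:2].astype(np.float32),cv2.DIST_HUBER,0,.01,.01).ravel();print('stripe',np.degrees(np.arctan2(-f[0],f[1])),f,len(s))
print('cell bottom front',A(167,417,184.5),A(240,417,184.5))
tab(c,z=269.4-84.9+82,tol=30,rows=(190,420))
```

```text
mouth [ 509.7 -161.    95. ] [ 537.4 -154.1   95. ] [ 544.8 -183.3   95. ] [ 516.7 -190.2   95. ] [ 527.1 -172.1   95. ]
[ 527.13717553 -172.16256731   95.        ]
floor pts 513 [ 527.61608036 -176.82012988   42.77366898] 42.77366898283897
((527.3759765625, -175.64173889160156), (27.263450622558594, 22.44438934326172), 13.76864242553711)
[[ 411.3  -63.8   95. ]
 [ 578.5  -21.5   95. ]
 [ 625.9 -216.1   95. ]
 [ 460.1 -257.    95. ]] [ 518.93855119 -139.59217055   95.        ]
stripe -165.91016 [ 2.4344310e-01 -9.6991515e-01  5.2526312e+02 -1.6479132e+02] 173
cell bottom front [ 521.1154843  -201.32048427  184.5       ] [ 547.37330568 -194.8349733   184.5       ]
1203 1179 z [242.2 266.4 267.8] mean [ 535.4 -203.9  262.4]
((536.0235595703125, -207.20416259765625), (11.748822212219238, 21.001596450805664), 14.4137544631958)
long axis deg -75.58621
pca 102.72407057885448 [11.46052496 22.5035712 ]
```

Request:
apply_moves:
  moves: [-0.09,0.3,-0.2,0,0,0,1,-0.172,0.62,-0.5,0,0,0,1,-0.172,0.62,-0.9,0,0,0,1,-0.172,0.62,-0.9,0,0,0,1,-0.172,0.62,-0.9,0,0,0,1]

```text
clock: 10.55
eef_pos: [527.8, -172.4, 216.9]
tool_rot: [0.435, 0.557, -0.435, 0.557]
contact_force: [0.1, 0.1, 0.0]
finger_gap: 0.127
```

Run:
```python
from h import *
pose();pose();c=snap('wrist','w5');pose()
cv2.imwrite('pics/w5c.png',cv2.resize(c['color'][100:300,180:400,::-1],(660,600),interpolation=cv2.INTER_CUBIC))
```

```text
t 10.55 pos [ 527.8 -172.4  216.9] yawY 14.0 x [ 0.001 -0.    -1.   ] F [0.1 0.1 0. ] gap 0.127 j6 -0.67
t 10.55 pos [ 527.8 -172.4  216.9] yawY 14.0 x [ 0.001 -0.    -1.   ] F [0.1 0.1 0. ] gap 0.127 j6 -0.67
t 10.6 pos [ 527.9 -172.7  217.1] yawY 13.98 x [ 0.001 -0.    -1.   ] F [ 0.4 -0.2 -0.2] gap 0.124 j6 -0.67
```

View pics/w5c.png

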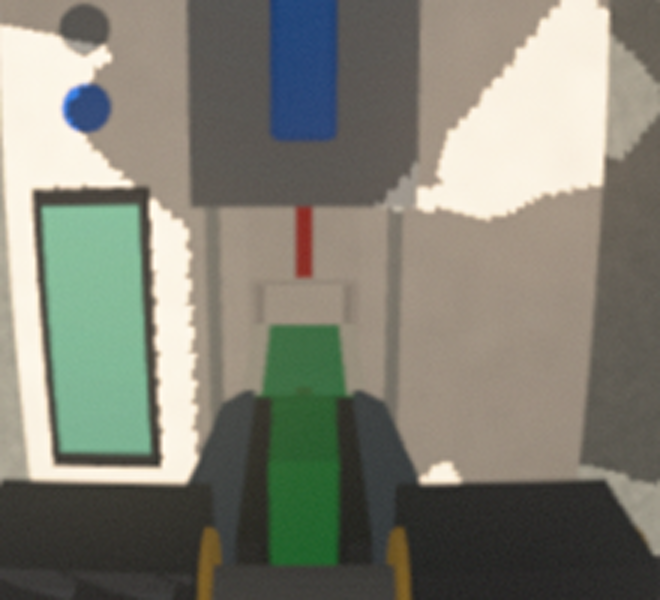

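Cell and well are in line: both are centred at about crop column 305. I'll lower it slowly while watching force.

Request:
apply_moves:
  moves: [-0.006,0,-0.2,0,0,0,1,-0.006,0,-0.4,0,0,0,1,-0.006,0,-0.55,0,0,0,1,-0.006,0,-0.65,0,0,0,1,-0.006,0,-0.72,0,0,0,1,-0.006,0,-0.77,0,0,0,1,-0.006,0,-0.77,0,0,0,1]

```text
clock: 11.48
eef_pos: [526.8, -173.0, 169.8]
tool_rot: [0.436, 0.557, -0.436, 0.557]
contact_force: [-0.9, -0.2, -0.3]
finger_gap: 0.132
```

Request:
apply_moves:
  moves: [0,0,-0.12,0,0,0,1,0,0,-0.25,0,0,0,1,0,0,-0.38,0,0,0,1,0,0,-0.5,0,0,0,1,0,0,-0.6,0,0,0,1,0,0,-0.66,0,0,0,1,0,0,-0.69,0,0,0,1,0,0,-0.69,0,0,0,1]

```text
clock: 12.48
eef_pos: [526.9, -173.0, 128.5]
tool_rot: [0.436, 0.557, -0.436, 0.557]
contact_force: [-0.6, 0.3, -0.7]
finger_gap: 0.134
```

Request:
apply_moves:
  moves: [0,0,-0.02,0,0,0,1,0,0,-0.035,0,0,0,1,0,0,-0.05,0,0,0,1,0,0,-0.05,0,0,0,1]

```text
clock: 12.98
eef_pos: [527.0, -173.0, 125.8]
tool_rot: [0.436, 0.557, -0.436, 0.557]
contact_force: [-1.4, 1.5, 5.3]
finger_gap: 0.127
```

It touches at exactly the expected height (5 N up). I'll release and rise.

Request:
apply_moves:
  moves: [0,0,0,0,0,0,-0.3,0,0,0,0,0,0,-0.3,0,0,0,0,0,0,-0.3,0,0,0,0,0,0,-0.3,0,0,0.3,0,0,0,-0.3,0,0,1.2,0,0,0,-0.3,0,0,2.0,0,0,0,-0.3,0,0,2.0,0,0,0,-0.3]

```text
clock: 13.98
eef_pos: [528.5, -173.6, 249.1]
tool_rot: [0.436, 0.555, -0.435, 0.559]
contact_force: [0.4, 0.3, 0.0]
finger_gap: 0.65
```

Request:
apply_moves:
  moves: [0,-0.65,0.4,0,0,0,-0.3,0,-0.65,0.4,0,0,0,-0.3,0,-0.65,0.4,0,0,0,-0.3]

```text
clock: 14.35
eef_pos: [526.4, -211.6, 268.5]
tool_rot: [0.436, 0.557, -0.436, 0.556]
contact_force: [0.2, 0.2, -0.7]
finger_gap: 0.648
```

Run:
```python
from h import *
pose();c=snap('wrist','w6')
tab(c,z=123,tol=4,rows=(120,250))
hsv=cv2.cvtColor(c['color'],cv2.COLOR_RGB2HSV)
m=cv2.inRange(hsv,(105,130,40),(125,255,255));m[:,:255]=0;m[:,330:]=0;m[200:]=0
v,u=np.nonzero(m);p=np.array([atd(c,a,b,True) for a,b in zip(u,v)]);t=p[abs(p[:,2]-160)<4];print('grip',t.mean(0),cv2.minAreaRect(t[:,:2].astype(np.float32)))
cv2.imwrite('pics/w6c.png',cv2.resize(c['color'][0:260,180:400,::-1],(508,600),interpolation=cv2.INTER_CUBIC))
```

```text
t 14.35 pos [ 526.4 -211.6  268.5] yawY 13.92 x [-0.001  0.001 -1.   ] F [ 0.2  0.2 -0.7] gap 0.648 j6 -0.73
34 0 z [ 96.3  97.6 102.2] mean [nan nan nan]
((0.0, 0.0), (0.0, 0.0), 0.0)
long axis deg 0.0
pca nan [nan nan]
grip [508.25325011 -98.17447982 160.19292975] ((508.1867980957031, -97.71624755859375), (13.186126708984375, 33.28022766113281), 13.988847732543945)h.py:26: RuntimeWarning: Mean of empty slice.
  print(len(p),len(t),'z',np.percentile(p[:,2],[5,50,95]).round(1),'mean',t.mean(0).round(1)); r=cv2.minAreaRect(t[:,:2].astype(np.float32)); print(r)
  ret = um.true_divide(
  avg = a.mean(axis, **keepdims_kw)
h.py:28: RuntimeWarning: Degrees of freedom <= 0 for slice
  w,V=np.linalg.eigh(np.cov(t[:,:2].T)); print('pca',np.degrees(np.arctan2(V[1,1],V[0,1])),np.sqrt(12*w))
  c *= np.true_divide(1, fact)
  c *= np.true_divide(1, fact)
```

View pics/w6c.png

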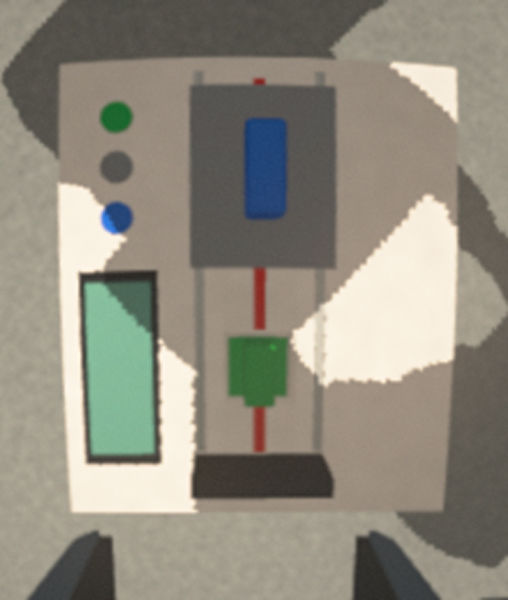

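The cell is fully down (cap top z ≈ 97.6) with its tab along the stripe. Now I'll close the shield, with the bar at (508.2, −97.7).

Request:
apply_moves:
  moves: [-0.15,0.95,0,0,0,0,-0.3,-0.3,1.9,0,0,0,0,-0.3,-0.3,1.9,0,0,0,0,-0.3,-0.3,1.9,-0.6,0,0,0,-0.3,-0.3,1.9,-1.3,0,0,0,-0.3,-0.3,1.9,-1.74,0,0,0,-0.3,-0.3,1.9,-1.74,0,0,0,-0.3]

```text
clock: 15.28
eef_pos: [507.6, -97.7, 163.3]
tool_rot: [0.435, 0.558, -0.436, 0.556]
contact_force: [0.0, -0.4, -0.0]
finger_gap: 0.646
```

Request:
apply_moves:
  moves: [0,0,0,0,0,0,1,0,0,0,0,0,0,1,0,0,0,0,0,0,1,0,0,0,0,0,0,1,0,0,0,0,0,0,1]

```text
clock: 15.9
eef_pos: [509.1, -98.0, 165.3]
tool_rot: [0.436, 0.557, -0.435, 0.557]
contact_force: [0.1, 1.8, -0.7]
finger_gap: 0.153
```

Request:
apply_moves:
  moves: [0.04,-0.16,0,0,0,0,1,0.09,-0.36,0,0,0,0,1,0.14,-0.56,0,0,0,0,1,0.19,-0.76,0,0,0,0,1,0.24,-0.96,0,0,0,0,1,0.28,-1.12,0,0,0,0,1,0.305,-1.22,0,0,0,0,1,0.305,-1.22,0,0,0,0,1]

```text
clock: 16.9
eef_pos: [527.8, -172.6, 165.3]
tool_rot: [0.436, 0.556, -0.436, 0.557]
contact_force: [2.1, -0.4, 4.9]
finger_gap: 0.148
```

Request:
apply_moves:
  moves: [0.01,-0.04,0,0,0,0,1,0.02,-0.08,0,0,0,0,1,0.025,-0.1,0,0,0,0,1,0.025,-0.1,0,0,0,0,1]

```text
clock: 17.4
eef_pos: [528.1, -174.2, 165.2]
tool_rot: [0.437, 0.559, -0.434, 0.555]
contact_force: [1.3, 32.4, 17.1]
finger_gap: 0.154
```

Request:
apply_moves:
  moves: [-0.005,0.02,0,0,0,0,-0.3,-0.005,0.02,0,0,0,0,-0.3,-0.005,0.02,0,0,0,0,-0.3,-0.005,0.02,0,0,0,0,-0.3,-0.005,0.02,0.4,0,0,0,-0.3,-0.005,0.02,1.2,0,0,0,-0.3,-0.005,0.02,1.8,0,0,0,-0.3,-0.005,-0.6,1.8,0,0,0,-0.3]

```text
clock: 18.4
eef_pos: [529.6, -212.7, 276.3]
tool_rot: [0.435, 0.556, -0.434, 0.559]
contact_force: [0.9, -1.3, -1.3]
finger_gap: 0.648
```

Run:
```python
from h import *
pose();c=snap('wrist','w7')
hsv=cv2.cvtColor(c['color'],cv2.COLOR_RGB2HSV)
m=cv2.inRange(hsv,(105,130,40),(125,255,255));m[:,:255]=0;m[:,330:]=0;m[260:]=0
v,u=np.nonzero(m);p=np.array([atd(c,a,b,True) for a,b in zip(u,v)]);t=p[abs(p[:,2]-160)<4];r=cv2.minAreaRect(t[:,:2].astype(np.float32));print('grip',r, 'q', (np.array(r[0])-[527.1,-172.8])@[-.2425,.970])
s=snap('scene','s7')
o=np.hstack([cv2.resize(c['color'][0:260,180:400],(338,400)),cv2.resize(s['color'][100:400,100:430],(440,400))])
cv2.imwrite('pics/f7.png',o[:,:,::-1])
```

```text
t 18.4 pos [ 529.6 -212.7  276.3] yawY 14.09 x [ 0.004 -0.002 -1.   ] F [ 0.9 -1.3 -1.3] gap 0.648 j6 -0.73
grip ((527.3204345703125, -172.40992736816406), (12.251611709594727, 31.62462615966797), 14.181303024291992) q 0.32491506958009464
```

View pics/f7.png

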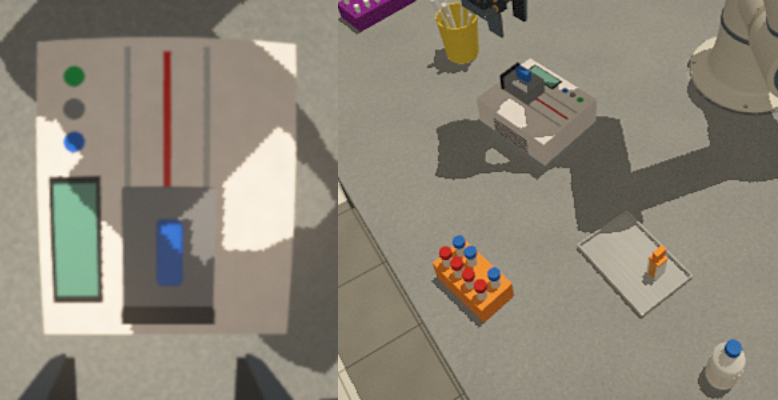

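The shield is shut over the well (offset 0.3 mm, within measurement error). The amber cell, bottle and tub haven't moved, and the arm is clear.

Request:
apply_moves:
  moves: [0,0,0,0,0,0,-0.3,0,0,0,0,0,0,-0.3]

```text
clock: 18.75
eef_pos: [528.2, -212.5, 272.8]
tool_rot: [0.435, 0.557, -0.435, 0.557]
contact_force: [0.3, 0.2, -0.7]
finger_gap: 0.648
```

```bash
python3 -c "
from h import *
pose();print(order.close_job())"
```

```text
t 18.75 pos [ 528.2 -212.5  272.8] yawY 13.98 x [-0.001  0.001 -1.   ] F [ 0.3  0.2 -0.7] gap 0.648 j6 -0.73
the job is handed in; nothing more can be done
None
```

The photometer is ready for its calibration check, and I handed the job in at 18.75 s of the 64 s allowed.

- **Shield open:** I slid the shield to its open stop, where the wrist force was about 34 N.
- **Green cell:** I gripped it by its tab and turned it so the tab runs along the red stripe. I then lowered it to the well floor, which it touched at the expected height with about 5 N, and released it there. With the shield still open, the cap read 97.6 mm up, against the expected 97 mm.
- **Shield shut:** I slid it back to the shut stop, at about 32 N. The last picture puts the grip bar 0.3 mm from the centre of the well, which is within measurement error.
- **Everything else:** In the final pictures the amber cell, the tub and the bottle are standing where they were, judged by eye. The arm was clear and touching nothing at hand-in.

One check failed: the depth-based tab measurement after seating found no points at the tab's height. For that step I relied on the picture and the cap height instead. No other checks failed or disagreed.

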